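Move a strap gauge out one hole and hold its pin home

TASK

The two strap-length gauges on the leather bench should be set alike, but one is set one hole too short (its slide nearer to its foot block). On that one, pull the plunger knob up to its stop, slide its section (the sleeve that carries the knob) outward to the very next hole, let the pin drop in, then press the knob fully home and finish while still holding it pressed home with the fingers. Leave the other gauge and the things lying about as they are.

Things in the scene. Friction and masses are not known exactly. Their poses are not given: they have to be found in the camera images.
- gauge_short: strap-length gauge fixed to the bench, set one hole too short. Plywood base 310 x 85 x 16 mm; on it a 24 mm square steel bar along x, top 40 mm above the bench, four 13 mm holes in its top at x = -60, -20, 20, 60 mm; dark wooden foot block (36 x 70 mm, top at 66 mm) at x = -135 mm. Origin: underside centre, on the bench; x along the bar, outward from the foot block; z up
- slide_short (a joint): slide of gauge_short, m, growing outward (its x): a dark steel sleeve on the bar, 60 x 34 mm, top at 48 mm, with the plunger in its middle. Holes at 0, 0.04, 0.08, 0.12; plunger's x in the gauge = value - 0.06. Stays where left, moves with 2 N, ends at -0.005 and 0.125; pin in a hole leaves 2 mm play either way. Starts near 0.04; next hole 0.08
- pin_short (a joint): sprung lock plunger of gauge_short, m, growing upward. 0: pressed home (pin 15 mm deep); 0.023: up to its stop. Spring 0.5 N/mm: free over a hole it stands at 0.006 (9 mm deep, locked, not home); about 9 N pulls it to its stop, 3 N presses it home. The 9 mm round-nosed pin is clear of the hole above 0.015 and rests at 0.015 on the bar between holes
- knob_short (a point): centre (half-way up) of the round black plunger knob of gauge_short: 28 mm diameter, 30 mm tall, upright, 77 mm above the bench when pressed home and 83 mm when left free; the sleeve below is 29 mm under this point when pressed home, and a round boss (21 mm diameter) under the knob ends 19 mm under it
- gauge_set: strap-length gauge fixed to the bench, already set right. Plywood base 310 x 85 x 16 mm; on it a 24 mm square steel bar along x, top 40 mm above the bench, four 13 mm holes in its top at x = -60, -20, 20, 60 mm; dark wooden foot block (36 x 70 mm, top at 66 mm) at x = -135 mm. Origin: underside centre, on the bench; x along the bar, outward from the foot block; z up
- slide_set (a joint): slide of gauge_set, m, growing outward (its x): a dark steel sleeve on the bar, 60 x 34 mm, top at 48 mm, with the plunger in its middle. Holes at 0, 0.04, 0.08, 0.12; plunger's x in the gauge = value - 0.06. Stays where left, moves with 2 N, ends at -0.005 and 0.125; pin in a hole leaves 2 mm play either way. Stays near 0.08
- pin_set (a joint): sprung lock plunger of gauge_set, m, growing upward. 0: pressed home (pin 15 mm deep); 0.023: up to its stop. Spring 0.5 N/mm: free over a hole it stands at 0.006 (9 mm deep, locked, not home); about 9 N pulls it to its stop, 3 N presses it home. The 9 mm round-nosed pin is clear of the hole above 0.015 and rests at 0.015 on the bar between holes
- knob_set (a point): centre (half-way up) of the round black plunger knob of gauge_set: 28 mm diameter, 30 mm tall, upright, 77 mm above the bench when pressed home and 83 mm when left free; the sleeve below is 29 mm under this point when pressed home, and a round boss (21 mm diameter) under the knob ends 19 mm under it
- stop_short (a point): top edge centre of the upright aluminium stop plate (74 mm wide, 6 mm thick, 62 mm above the bench) at the outward end of gauge_short's sleeve, 33 mm outward of the knob's axis
- stop_set (a point): the same point on the stop plate of gauge_set, 33 mm outward of its knob's axis
- mallet_head (a point): centre of the head (64 mm diameter, 85 mm long) of a mallet lying on the bench, handle 200 mm; bystander
- glue: white glue bottle, 60 mm diameter, 150 mm tall, standing; origin at the centre of its underside; bystander
- thread: spool of thread, 52 mm diameter, 60 mm tall, standing; origin at the centre of its underside; bystander

How it is judged:
On the way, in this order (a step that is already met when the one before it is completed fails the run):
1. the short gauge's plunger is pulled up to its stop (within 4 mm) with the slide still at its old hole (value of joint pin_short above 0.019 m and value of joint slide_short between 0.03 and 0.05 m), for 0.1 s.
2. the slide comes to the very next hole (within 8 mm) with the pin not yet down (value of joint pin_short above 0.009 m and value of joint slide_short between 0.072 and 0.088 m), for 0.04 s.
At the end, for the whole second after the job is handed in: Short gauge: slide still, within 3.5 mm of the next hole; pin pressed home to within 2.5 mm (free, it rises 6 mm); fingers bear on the plunger with over 1 N. Other gauge: slide within 6 mm, pin in its hole. Mallet, bottle and spool within 30 mm of their places (value of joint slide_short between 0.0765 and 0.0835 m and value of joint pin_short below 0.0025 m and contact force between the fingers and pin_short above 1 N and velocity of joint slide_short between -0.01 and 0.01 m/s and value of joint slide_set between 0.074 and 0.086 m and value of joint pin_set below 0.01 m and distance of each of glue, thread, mallet_head from where it was at the start of the episode below 0.03 m); the arm keeps its last pose, push and grip.
It fails at once if the other gauge is unlocked or moved (not (value of joint slide_set between 0.074 and 0.086 m and value of joint pin_set below 0.01 m)).
It fails at once if the mallet, the glue bottle or the spool is knocked away (30 mm) or over (distance of any of mallet_head, glue, thread from where it was at the start of the episode above 0.03 m or angle between any of glue, thread's own z axis and vertical above 0.5 rad).
It also fails if it takes over 35 s, if anything falls off the work surface, if the arm or the gripper's body presses on something with over 40 N, if the wrist force passes 120 N, or if a joint passes its speed limit or range.

ROBOT

A 6-joint arm with a two-finger parallel gripper is mounted at the origin on the work surface. World frame = base frame: x ahead of the robot, y to its left, z up, the work surface at z = 0. Lengths are in m, angles in rad, forces in N, time in s.
With the tool pointing down it reaches from about 0.4 to 0.825 m from the base axis. Payload 7 kg.
Tool frame: the origin (TCP) lies on the centre line of the jaws, within the pads' length; the fingertips stand 25 mm ahead of it and the grasp point (between the pads) lies 6 mm ahead of it; z points along the fingers, x is the direction in which the jaws open and shut, and the axes are right-handed (so a half turn about z gives the same grasp; the last joint's range is limited). The gripper opens to 88 mm and grips with 3 to 60 N. Pads are 19 mm wide; open, the fingers measure 130 mm over their backs; the gripper's body (78 mm by 193 mm) begins 47 mm behind the grasp point.
Start: joints at [-0.844, 0.359, 0.012, 0, -1.224, -0.288], TCP at [0.287, -0.611, 0.252] pointing down, gripper open.
Joint ranges: [-3.07, 3.07], [-1.43, 2.12], [-1.02, 1.25], [-3.03, 1.67], [-3.05, -0], [-3.03, 3.03]. Speed limits (rad/s): [2.39, 2.39, 3.01, 3.14, 3.14, 3.14].

INTERFACE

Orientations are given as a 3x3 rotation matrix whose columns are the frame's x, y, z axes.
In Python, from workcell import manip gives the robot as it stands. The module is installed in compiled form; this text tells all that it offers.
- The arm moves only by the tool jog_arm, never from a script. Its argument "commands" is a list of rows, each an object with "fingers": the opening, from 0 (shut) to 1 (fully open); "offset": the shift along the world's x, y, z in mm, a list of three; "turn": the turn, a rotation vector about the world's x, y, z in degrees, a list of three. In form: [{"fingers": fingers, "offset": [x, y, z], "turn": [rx, ry, rz]}, ...]. A call has 1 to 5 rows; each row shifts and turns the commanded pose from where the row before left it; what a row does not reach is not made up. A row lasts 1/10 s, in which the tool goes at most 50 mm and 8.59 degrees, less where a joint would pass 70% of its speed; a pose out of reach is approached as far as the arm can. A call with a gripper value outside its range is refused whole. The fingers move at their own pace and stop on an object; the grip force is fixed at half the most. Time passes only in rows, so rows that do not move let the fingers close. It gives the time, the measured TCP pose, the force and the opening at its end, in the units of the state.
- manip.read_state(): the state, without advancing time (a new reading comes with each control period).
- manip.grab_frame(name): name is "side" or "top"; returns a dict with "image" (384x512x3 uint8, blue, green, red), "fov_y" (degrees; the focal length in pixels is half the picture's height over the tangent of half this angle, whatever the lens; pixels are square), "cx", "cy" (the principal point, pixels), "R" (3x3) and "t" (3): a world point X has camera coordinates R X + t. Camera axes: x right, y down, z forward; pixel columns grow to the right and rows downward; lengths in m; the calibration is good to about 2 mm. A picture is of the moment at which its call begins. There is no depth.
- manip.job_done(): hands the job in, once; it reports no verdict.
The state is a dict: "time_s": time; "joints": joint angles; "joint_velocities": joint speeds; "joint_efforts": joint torques, N m; "tcp_pos": TCP position; "eef_rot": TCP orientation; "contact_force": force on the tool from outside, world axes, zero at the start; "ft_torque": the same for the moment, N m; "width": finger opening in m.
Only numpy, scipy, OpenCV 4.12 (cv2) and the standard library are available. Lean on these libraries where they do the work, as an engineer would, in place of code of your own. Each camera call takes 0.05 s, during which the arm holds its last target.

## Working session

There is one attempt and no reset: what is moved stays moved. The work goes in short steps, Python scripts to look and compute and a tool call to move; the robot and the scene stay as the last step left them, time stands still between calls to the robot, and variables do not carry over. Pictures are saved under pics/ and viewed, and the job is handed in when it is done.

Besides the shell and the picture viewer there is one more tool, called after ">>>" by a JSON object that holds its "fn" and its "kwargs". jog_arm: Moves the arm, as the interface text tells. Its arguments: {"type":"object","properties":{"commands":{"type":"array","items":{"type":"object","properties":{"fingers":{"type":"number"},"offset":{"type":"array","items":{"type":"number"}},"turn":{"type":"array","items":{"type":"number"}}}}}},"required":["commands"]}

```bash
mkdir -p pics
python3 - <<'E'
from workcell import manip
import cv2,pickle
s=manip.read_state()
for k,v in s.items(): print(k,v)
for n in("side","top"):
    f=manip.grab_frame(n); pickle.dump(f,open(f"{n}0.pkl","wb"))
    cv2.imwrite(f"pics/{n}0.png",f["image"]); print(n,f["fov_y"],f["cx"],f["cy"],f["R"],f["t"],[k for k in f])
E
```

```text
time_s 0.0
joints [-8.43916240e-01  3.59392066e-01  1.10590406e-02 -3.79851647e-04
 -1.22411725e+00 -2.88074639e-01]
joint_velocities [ 0.00048895 -0.00050427 -0.00137656 -0.0007081  -0.00054073 -0.00121552]
joint_efforts [-6.93799320e-04 -5.82724464e+01  2.93061680e+01  6.99759990e+00
  6.99918033e-03 -1.43747975e-04]
tcp_pos [ 0.28655348 -0.61064858  0.25061404]
eef_rot [[-4.24740578e-01  9.05314724e-01 -8.32141913e-04]
 [ 9.05313534e-01  4.24741374e-01  1.47330451e-03]
 [ 1.68724937e-03 -1.27577124e-04 -9.99998568e-01]]
contact_force [-0.40131976  0.03506515  0.93632082]
ft_torque [-0.00207492 -0.02576977 -0.02527676]
width 0.08766691338548449
side 55.20908697450206 252.48179086880052 192.58749507220006 [[-0.99676695 -0.08005097 -0.00689128]
 [-0.05779949  0.77398203 -0.63056406]
 [ 0.05581099 -0.6281271  -0.77610662]] [0.5494103  0.06886341 1.27511872] ['image', 'fov_y', 'cx', 'cy', 'R', 't']
top 43.29009109764882 253.75464786707454 186.5825756258197 [[-0.01554083 -0.999729   -0.01733234]
 [-0.9981727   0.01652431 -0.05812241]
 [ 0.05839307  0.0163974  -0.99815899]] [0.02469896 0.55313417 1.49195188] ['image', 'fov_y', 'cx', 'cy', 'R', 't']
```

View pics/side0.png

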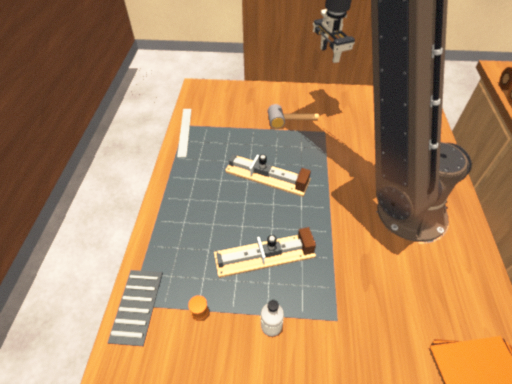

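View pics/top0.png

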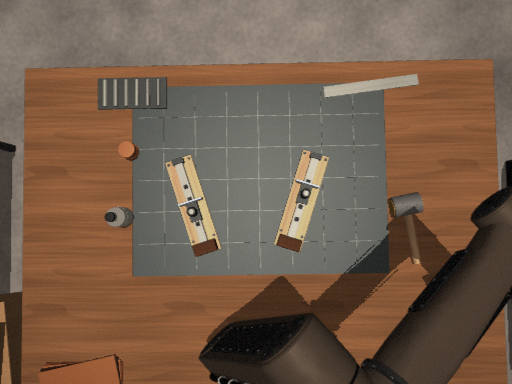

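Run:
```python
import pickle,cv2
for n,(x0,x1,y0,y1) in {"top":(150,240,145,265),"side":(205,325,220,285)}.items():
    f=pickle.load(open(f"{n}0.pkl","rb"));s=5 if n=="top" else 6
    cv2.imwrite(f"pics/{n}0z.png",cv2.resize(f["image"][y0:y1,x0:x1],None,fx=s,fy=s,interpolation=cv2.INTER_CUBIC))
```

```text
(no output)
```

View pics/top0z.png

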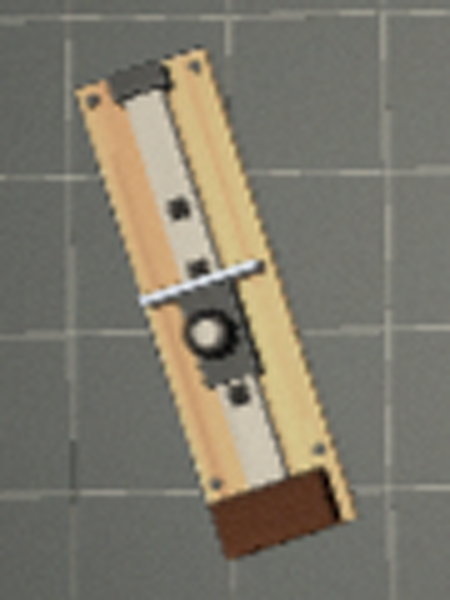

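View pics/side0z.png

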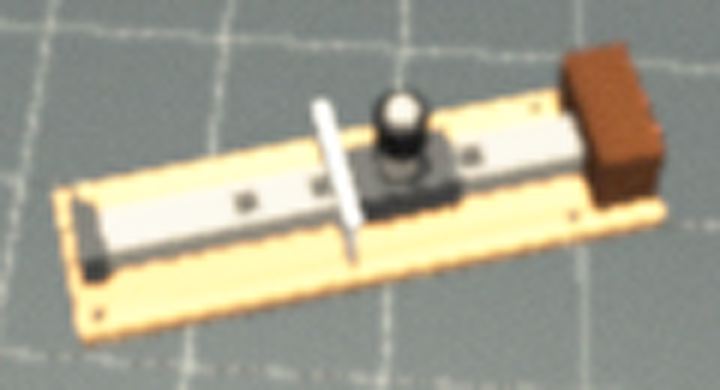

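```bash
cat > h.py <<'E'
import numpy as np,pickle,cv2
def proj(f,X):
    c=f["R"]@np.asarray(X,float)+f["t"]; F=f["image"].shape[0]/2/np.tan(np.radians(f["fov_y"]/2))
    return np.array([f["cx"]+F*c[0]/c[2],f["cy"]+F*c[1]/c[2]])
def G(p,X):
    c,s=np.cos(p[2]),np.sin(p[2]); return np.array([p[0]+c*X[0]-s*X[1],p[1]+s*X[0]+c*X[1],X[2]])
E
python3 - <<'E'
from h import *
from scipy.optimize import least_squares
T=pickle.load(open("top0.pkl","rb"));S=pickle.load(open("side0.pkl","rb"))
o=[]
def a(f,px,X):
    o.append((f,np.array([150+px[0]/5-.4,145+px[1]/5-.4]) if f is T else np.array([205+px[0]/6-.4,220+px[1]/6-.4]),np.array(X)/1e3))
a(T,(77,90),(155,42.5,16));a(T,(205,47),(155,-42.5,16));a(T,(353,518),(-155,-42.5,16))
a(T,(179,209),(60,0,40));a(T,(239,393),(-60,0,40));a(T,(198,270),(20,0,40))
a(T,(143,301),(13,37,62));a(T,(263,265),(13,-37,62));a(T,(210,333),(-20,0,98))
a(S,(55,190),(155,-42.5,16));a(S,(245,202),(60,0,40));a(S,(320,187),(20,0,40));a(S,(472,157),(-60,0,40));a(S,(403,108),(-20,0,98))
a(S,(666,205),(-155,42.5,16));a(S,(80,330),(155,42.5,16))
r=least_squares(lambda p:np.concatenate([proj(f,G(p,X))-u for f,u,X in o]),[.6,.2,0.3],loss="soft_l1")
p=r.x;print(p,np.degrees(p[2]))
for f,u,X in o: print("T" if f is T else "S",X,np.round(proj(f,G(p,X))-u,2))
for n,f in(("T",T),("S",S)):
  q=least_squares(lambda p:np.concatenate([proj(f,G(p,X))-u for g,u,X in o if g is f]),p,loss="soft_l1").x;print(n,q)
np.save("p.npy",p)
print("knob",G(p,(-.02,0,.083)),"next",G(p,(.02,0,.083)))
E
```

```text
[0.49775326 0.20694106 0.30254193] 17.334375898126414
T [0.155  0.0425 0.016 ] [-0.19  0.13]
T [ 0.155  -0.0425  0.016 ] [-0.05  0.24]
T [-0.155  -0.0425  0.016 ] [0.84 0.48]
T [0.06 0.   0.04] [0.28 0.35]
T [-0.06  0.    0.04] [0.21 0.71]
T [0.02 0.   0.04] [0.44 0.5 ]
T [0.013 0.037 0.062] [-0.56  0.09]
T [ 0.013 -0.037  0.062] [-1.32 -0.37]
T [-0.02   0.     0.098] [-0.77  0.15]
S [ 0.155  -0.0425  0.016 ] [-0.32 -0.34]
S [0.06 0.   0.04] [-0.11 -0.58]
S [0.02 0.   0.04] [ 0.   -0.63]
S [-0.06  0.    0.04] [-0.47 -0.65]
S [-0.02   0.     0.098] [-0.74  0.06]
S [-0.155   0.0425  0.016 ] [-0.45  0.85]
S [0.155  0.0425 0.016 ] [-0.15  0.26]
T [0.49852576 0.20672827 0.29930479]
S [0.49675962 0.20736941 0.30654666]
knob [0.47866161 0.20098211 0.083     ] next [0.5168449  0.21290002 0.083     ]
```

>>> {"fn": "jog_arm", "kwargs": {"commands": [{"fingers": 1, "offset": [18, 40, 0], "turn": [0, 0, -2]}, {"fingers": 1, "offset": [18, 40, 0], "turn": [0, 0, -2]}, {"fingers": 1, "offset": [18, 40, 0], "turn": [0, 0, -2]}, {"fingers": 1, "offset": [18, 40, 0], "turn": [0, 0, -1.8]}, {"fingers": 1, "offset": [18, 40, 0], "turn": [0, 0, 0]}]}}

```text
time_s: 0.6
tcp_pos: [0.377, -0.4093, 0.2512]
eef_rot: [[-0.297, 0.955, -0.0], [0.955, 0.297, 0.0], [0.0, -0.0, -1.0]]
contact_force: [1.8, 0.4, -0.5]
width: 0.0875
```

>>> {"fn": "jog_arm", "kwargs": {"commands": [{"fingers": 1, "offset": [15, 42, 0], "turn": [0, 0, 0]}, {"fingers": 1, "offset": [15, 42, 0], "turn": [0, 0, 0]}, {"fingers": 1, "offset": [15, 42, 0], "turn": [0, 0, 0]}, {"fingers": 1, "offset": [15, 42, 0], "turn": [0, 0, 0]}, {"fingers": 1, "offset": [15, 42, 0], "turn": [0, 0, 0]}]}}

```text
time_s: 1.1
tcp_pos: [0.4518, -0.1992, 0.2515]
eef_rot: [[-0.298, 0.955, 0.0], [0.955, 0.298, 0.0], [0.0, 0.0, -1.0]]
contact_force: [0.5, 0.6, 0.4]
width: 0.0876
```

>>> {"fn": "jog_arm", "kwargs": {"commands": [{"fingers": 1, "offset": [5, 42, 0], "turn": [0, 0, 0]}, {"fingers": 1, "offset": [5, 42, 0], "turn": [0, 0, 0]}, {"fingers": 1, "offset": [5, 42, 0], "turn": [0, 0, 0]}, {"fingers": 1, "offset": [5, 42, 0], "turn": [0, 0, 0]}, {"fingers": 1, "offset": [5, 42, 0], "turn": [0, 0, 0]}]}}

```text
time_s: 1.6
tcp_pos: [0.4764, 0.0107, 0.2516]
eef_rot: [[-0.298, 0.955, 0.0], [0.955, 0.298, 0.0], [0.0, 0.0, -1.0]]
contact_force: [0.8, -0.8, 0.8]
width: 0.0876
```

>>> {"fn": "jog_arm", "kwargs": {"commands": [{"fingers": 1, "offset": [0.5, 45, 0], "turn": [0, 0, 0]}, {"fingers": 1, "offset": [0.5, 45, 0], "turn": [0, 0, 0]}, {"fingers": 1, "offset": [0.5, 45, 0], "turn": [0, 0, 0]}, {"fingers": 1, "offset": [0, 40, -25], "turn": [0, 0, 0]}, {"fingers": 1, "offset": [0, 15, -40], "turn": [0, 0, 0]}]}}

```text
time_s: 2.1
tcp_pos: [0.4795, 0.2032, 0.1879]
eef_rot: [[-0.301, 0.954, 0.005], [0.954, 0.301, 0.004], [0.002, 0.006, -1.0]]
contact_force: [0.9, -0.0, -0.0]
width: 0.0877
```

>>> {"fn": "jog_arm", "kwargs": {"commands": [{"fingers": 0.7, "offset": [0, 0, -36], "turn": [0, 0, 0]}, {"fingers": 0.7, "offset": [0, 0, 0], "turn": [0, 0, 0]}, {"fingers": 0.7, "offset": [0, 0, 0], "turn": [0, 0, 0]}]}}

```text
time_s: 2.4
tcp_pos: [0.4783, 0.1987, 0.1509]
eef_rot: [[-0.298, 0.954, -0.001], [0.954, 0.298, -0.002], [-0.001, -0.001, -1.0]]
contact_force: [-0.1, -0.9, 0.8]
width: 0.0691
```

```bash
cat > look.py <<'E'
import sys,cv2,numpy as np,pickle
from workcell import manip
k=sys.argv[1]
im=[]
for n,(x0,x1,y0,y1) in {"top":(150,250,145,265),"side":(205,325,200,290)}.items():
    f=manip.grab_frame(n);pickle.dump(f,open(f"{n}{k}.pkl","wb"))
    im.append(cv2.resize(f["image"][y0:y1,x0:x1],None,fx=4 if n=="top" else 5,fy=4 if n=="top" else 5,interpolation=cv2.INTER_CUBIC))
im=[cv2.resize(i,(380,int(i.shape[0]*380/i.shape[1]))) for i in im]
H=max(i.shape[0] for i in im)
cv2.imwrite(f"pics/l{k}.png",np.hstack([cv2.copyMakeBorder(i,0,H-i.shape[0],0,0,cv2.BORDER_CONSTANT) for i in im]))
s=manip.read_state();print(s["tcp_pos"],s["contact_force"],s["width"],s["time_s"])
E
python3 look.py 1
```

```text
[0.47935613 0.19928421 0.15256341] [0.04204714 0.56446069 0.54587673] 0.06335732800249137 2.5
```

View pics/l1.png

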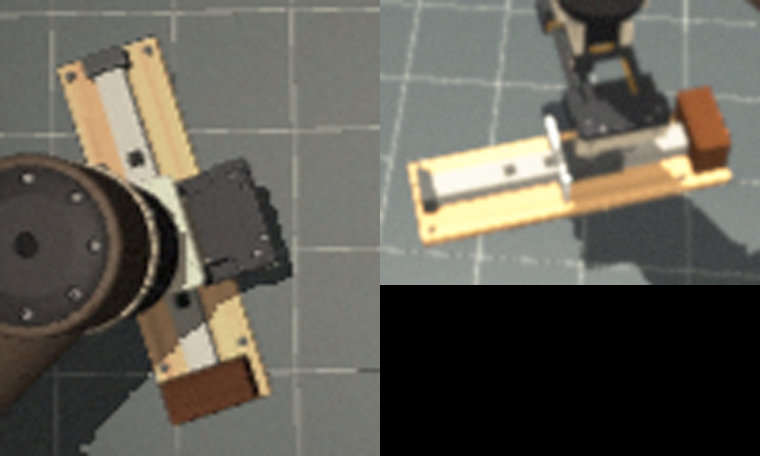

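The view shows the gripper over the sleeve, between the stop plate and the foot block, but it hides the knob. The measured position agrees with the target, so I'm going down and closing.

>>> {"fn": "jog_arm", "kwargs": {"commands": [{"fingers": 0.7, "offset": [0, 0, -25], "turn": [0, 0, 0]}, {"fingers": 0.7, "offset": [0, 0, -22], "turn": [0, 0, 0]}, {"fingers": 0.7, "offset": [0, 0, -13], "turn": [0, 0, 0]}, {"fingers": 0.7, "offset": [0, 0, 0], "turn": [0, 0, 0]}]}}

```text
time_s: 2.9
tcp_pos: [0.4785, 0.1985, 0.0909]
eef_rot: [[-0.297, 0.955, 0.0], [0.955, 0.297, 0.0], [0.0, 0.0, -1.0]]
contact_force: [-0.3, 0.4, 0.9]
width: 0.0612
```

>>> {"fn": "jog_arm", "kwargs": {"commands": [{"fingers": 0.2, "offset": [0, 0, 0], "turn": [0, 0, 0]}, {"fingers": 0.2, "offset": [0, 0, 0], "turn": [0, 0, 0]}, {"fingers": 0.2, "offset": [0, 0, 0], "turn": [0, 0, 0]}, {"fingers": 0.2, "offset": [0, 0, 0], "turn": [0, 0, 0]}, {"fingers": 0.2, "offset": [0, 0, 0], "turn": [0, 0, 0]}]}}

```text
time_s: 3.4
tcp_pos: [0.4786, 0.2003, 0.0911]
eef_rot: [[-0.298, 0.955, 0.001], [0.955, 0.298, 0.003], [0.002, 0.002, -1.0]]
contact_force: [-5.6, 14.0, -0.3]
width: 0.0274
```

>>> {"fn": "jog_arm", "kwargs": {"commands": [{"fingers": 0, "offset": [-0.8, 2.5, 0], "turn": [0, 0, 0]}, {"fingers": 0, "offset": [0, 0, 0], "turn": [0, 0, 0]}]}}

```text
time_s: 3.6
tcp_pos: [0.4774, 0.2007, 0.0907]
eef_rot: [[-0.299, 0.954, -0.0], [0.954, 0.299, -0.002], [-0.001, -0.001, -1.0]]
contact_force: [2.1, -3.1, 0.1]
width: 0.0273
```

>>> {"fn": "jog_arm", "kwargs": {"commands": [{"fingers": 0, "offset": [0, 0, 5], "turn": [0, 0, 0]}, {"fingers": 0, "offset": [0, 0, 5], "turn": [0, 0, 0]}, {"fingers": 0, "offset": [0, 0, 0], "turn": [0, 0, 0]}]}}

```text
time_s: 3.9
tcp_pos: [0.4771, 0.2007, 0.1009]
eef_rot: [[-0.298, 0.955, -0.001], [0.955, 0.298, -0.001], [-0.001, -0.001, -1.0]]
contact_force: [2.8, -5.1, -4.6]
width: 0.0276
```

>>> {"fn": "jog_arm", "kwargs": {"commands": [{"fingers": 0, "offset": [0, 0, 5], "turn": [0, 0, 0]}, {"fingers": 0, "offset": [0, 0, 2], "turn": [0, 0, 0]}, {"fingers": 0, "offset": [0, 0, 0], "turn": [0, 0, 0]}, {"fingers": 0, "offset": [0, 0, 0], "turn": [0, 0, 0]}]}}

```text
time_s: 4.3
tcp_pos: [0.4767, 0.2005, 0.1072]
eef_rot: [[-0.298, 0.955, -0.002], [0.955, 0.298, -0.001], [-0.001, -0.002, -1.0]]
contact_force: [2.9, -5.3, -8.1]
width: 0.0275
```

>>> {"fn": "jog_arm", "kwargs": {"commands": [{"fingers": 0, "offset": [0, 0, 1], "turn": [0, 0, 0]}, {"fingers": 0, "offset": [0, 0, 0], "turn": [0, 0, 0]}, {"fingers": 0, "offset": [0, 0, 0], "turn": [0, 0, 0]}]}}

```text
time_s: 4.6
tcp_pos: [0.4767, 0.2005, 0.1081]
eef_rot: [[-0.298, 0.955, -0.002], [0.955, 0.298, -0.002], [-0.001, -0.002, -1.0]]
contact_force: [1.9, -4.5, -7.5]
width: 0.0273
```

```bash
python3 look.py 2
```

```text
[0.47665749 0.20050427 0.10807322] [ 2.90691793 -4.45998707 -8.70865952] 0.02729943686525059 4.7
```

View pics/l2.png

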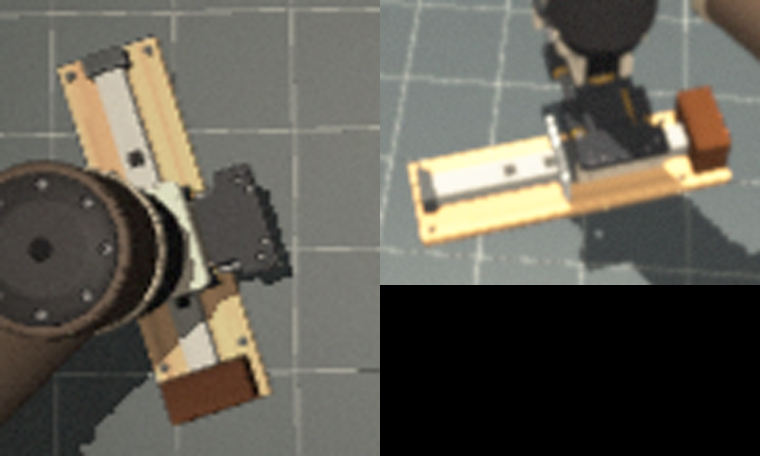

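>>> {"fn": "jog_arm", "kwargs": {"commands": [{"fingers": 0, "offset": [5.7, 1.8, 0], "turn": [0, 0, 0]}, {"fingers": 0, "offset": [9.6, 3, 0], "turn": [0, 0, 0]}, {"fingers": 0, "offset": [9.6, 3, 0], "turn": [0, 0, 0]}, {"fingers": 0, "offset": [7.6, 2.4, 0], "turn": [0, 0, 0]}, {"fingers": 0, "offset": [5.7, 1.8, 0], "turn": [0, 0, 0]}]}}

```text
time_s: 5.2
tcp_pos: [0.5152, 0.2126, 0.1077]
eef_rot: [[-0.297, 0.955, -0.003], [0.955, 0.297, -0.002], [-0.001, -0.003, -1.0]]
contact_force: [-1.2, -4.9, -7.4]
width: 0.0276
```

>>> {"fn": "jog_arm", "kwargs": {"commands": [{"fingers": 0, "offset": [0, 0, 0], "turn": [0, 0, 0]}, {"fingers": 0, "offset": [0, 0, 0], "turn": [0, 0, 0]}]}}

```text
time_s: 5.4
tcp_pos: [0.5158, 0.2129, 0.108]
eef_rot: [[-0.298, 0.955, -0.001], [0.955, 0.298, -0.001], [-0.001, -0.001, -1.0]]
contact_force: [3.1, -5.8, -8.6]
width: 0.0273
```

```bash
python3 look.py 3
```

```text
[0.51581007 0.21285579 0.1080758 ] [ 3.3563487  -5.95333339 -9.50062712] 0.02731558738936019 5.5
```

View pics/l3.png

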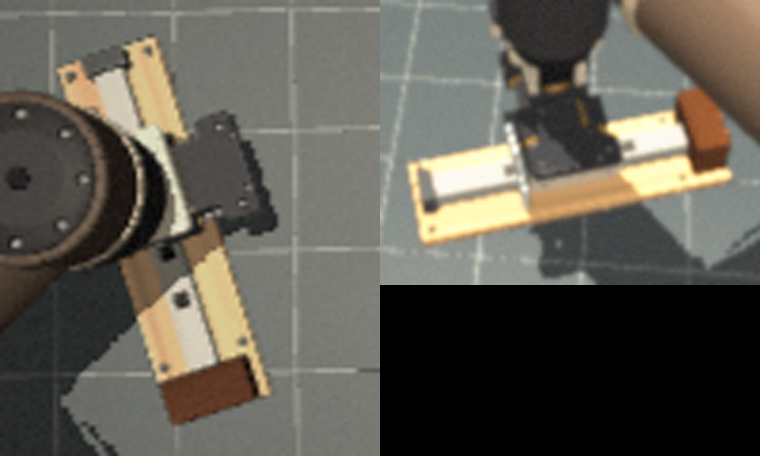

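The sleeve has moved about 41 mm. The old hole now shows at (167,253) in the top view, just behind the sleeve. I'm lowering the pin.

>>> {"fn": "jog_arm", "kwargs": {"commands": [{"fingers": 0, "offset": [0, 0, -5], "turn": [0, 0, 0]}, {"fingers": 0, "offset": [0, 0, -4], "turn": [0, 0, 0]}, {"fingers": 0, "offset": [0, 0, -2], "turn": [0, 0, 0]}, {"fingers": 0, "offset": [0, 0, 0], "turn": [0, 0, 0]}]}}

```text
time_s: 5.9
tcp_pos: [0.5159, 0.2129, 0.0975]
eef_rot: [[-0.298, 0.955, -0.001], [0.955, 0.298, -0.001], [-0.001, -0.001, -1.0]]
contact_force: [1.4, -5.3, -3.1]
width: 0.0274
```

>>> {"fn": "jog_arm", "kwargs": {"commands": [{"fingers": 0, "offset": [0, 0, -4], "turn": [0, 0, 0]}, {"fingers": 0, "offset": [0, 0, -3], "turn": [0, 0, 0]}, {"fingers": 0, "offset": [0, 0, 0], "turn": [0, 0, 0]}]}}

```text
time_s: 6.2
tcp_pos: [0.5161, 0.213, 0.0909]
eef_rot: [[-0.298, 0.955, -0.0], [0.955, 0.298, -0.001], [-0.001, -0.0, -1.0]]
contact_force: [1.8, -5.9, -0.4]
width: 0.0273
```

>>> {"fn": "jog_arm", "kwargs": {"commands": [{"fingers": 0, "offset": [0, 0, -3], "turn": [0, 0, 0]}, {"fingers": 0, "offset": [0, 0, -3], "turn": [0, 0, 0]}, {"fingers": 0, "offset": [0, 0, 0], "turn": [0, 0, 0]}, {"fingers": 0, "offset": [0, 0, 0], "turn": [0, 0, 0]}]}}

```text
time_s: 6.6
tcp_pos: [0.5165, 0.2131, 0.0856]
eef_rot: [[-0.298, 0.954, 0.001], [0.954, 0.298, -0.001], [-0.001, 0.001, -1.0]]
contact_force: [1.7, -7.2, 2.2]
width: 0.0273
```

>>> {"fn": "jog_arm", "kwargs": {"commands": [{"fingers": 0, "offset": [0, 0, -1], "turn": [0, 0, 0]}, {"fingers": 0, "offset": [0, 0, 0], "turn": [0, 0, 0]}, {"fingers": 0, "offset": [0, 0, 0], "turn": [0, 0, 0]}]}}

```text
time_s: 6.9
tcp_pos: [0.5171, 0.2133, 0.0853]
eef_rot: [[-0.299, 0.954, 0.002], [0.954, 0.299, -0.0], [-0.001, 0.002, -1.0]]
contact_force: [1.8, -7.8, 5.8]
width: 0.0278
```

>>> {"fn": "jog_arm", "kwargs": {"commands": [{"fingers": 0, "offset": [-0.5, 0, -1], "turn": [0, 0, 0]}, {"fingers": 0, "offset": [0, 0, 0], "turn": [0, 0, 0]}, {"fingers": 0, "offset": [0, 0, 0], "turn": [0, 0, 0]}, {"fingers": 0, "offset": [0, 0, 0], "turn": [0, 0, 0]}]}}

```text
time_s: 7.3
tcp_pos: [0.5174, 0.2135, 0.0852]
eef_rot: [[-0.299, 0.954, 0.004], [0.954, 0.299, 0.0], [-0.001, 0.004, -1.0]]
contact_force: [2.7, -9.2, 11.0]
width: 0.0271
```

```bash
python3 look.py 4; python3 -c "
import cv2,pickle,numpy as np
f=pickle.load(open('side4.pkl','rb'))['image'];t=pickle.load(open('top4.pkl','rb'))['image']
cv2.imwrite('pics/full4.png',cv2.resize(np.hstack([f,t]),(800,300)))"
```

```text
[0.51737767 0.21348627 0.08516312] [ 3.29619316 -8.66154737 11.94930431] 0.027279234090393192 7.4
```

View pics/l4.png

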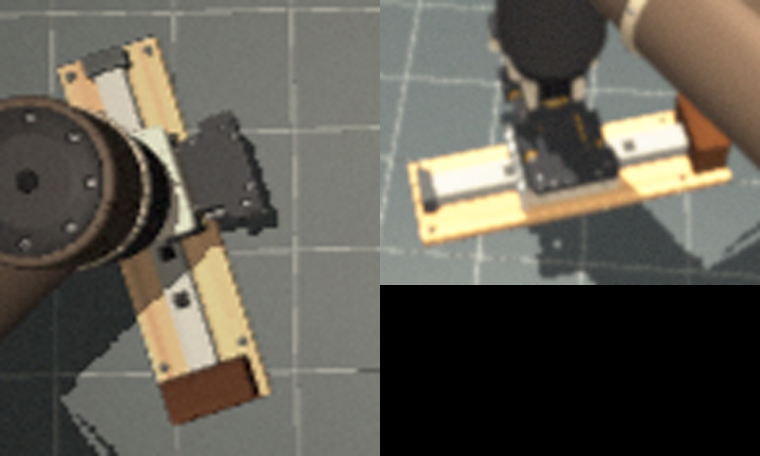

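View pics/full4.png

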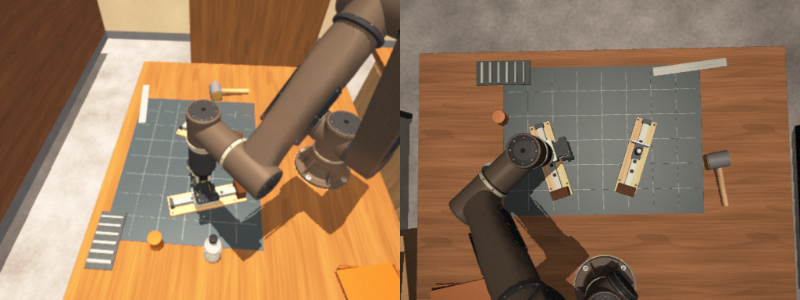

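```bash
python3 -c "
from workcell import manip
print(manip.job_done()); print(manip.read_state()['contact_force'])"
```

```text
the job is handed in; nothing more can be done
None
the job is handed in; nothing more can be done
```

I reset the short gauge (the left one in the top view, on the +y side) to its next hole. I handed the job in at about 7.4 s with the knob still gripped and pressed home; no verdict was reported.

- **Pull:** I gripped the knob and raised it about 17 mm against an 8–9 N pull, to about its stop. The sharp force rise that would show a hard stop did not appear, so the pin height (about 0.023) is inferred from the travel.
- **Slide:** I moved the sleeve about 41 mm outward with the pin up. The pin then went down past 15 mm, where it would have rested on the bar. At its free height the force was close to zero, so it is in the hole.
- **Press:** I pushed the knob about 6 mm further down. It stopped moving at TCP height 0.0852 m while the downward force rose from 6 to 12 N, so it is home.
- **Surroundings:** in the last pictures the other gauge, the mallet and the spool look untouched in both views. The arm hides the bottle from above, but it looks in place in the side view.
- **Open points:** a sideways load of about 9 N remained on the grip, across the bar. I estimate the final slide at 0.080–0.082 m from the arm's position, since the gripper hid the knob from the cameras.

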